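# Receipt printer paper change: stage the roll, hold the cover open

## Task

The receipt printer is out of paper. Put the new white paper roll upright onto the spindle of its blue roll stand, pushed fully down and let go; then lift the printer's spring-shut black cover (it has a green pull tab) and hold it open with the fingers steadily at 45 degrees so that a colleague can change the roll: finish while still holding it there. Leave the other things on the counter where they are.

Things in the scene. Friction and masses are not known exactly. Their poses are not given: they have to be found in the camera images.
- printer: grey receipt printer, fixed to the counter, an open-topped box 150 (x) x 130 (y) x 96 mm high. Origin: centre of its underside; z up. Its x axis points from the cover's hinge to the cover's free edge, away from the robot (turned up to 0.35 rad either way)
- cover (a joint): angle of the flat black cover in rad: 0 shut (level), 0.785 is 45 degrees, stop at 1.4. Spring and weight always close it (about 1.5 N at the tab). The hinge lies along the printer's y axis; opening swings the free edge (+x end) up and back towards the robot. Cover 166 x 130 mm, 9 thick (1 to 10 mm above the hinge line); its free edge juts 19 mm past the printer's front wall
- cover_hinge (a point): middle of the cover's hinge line, 72 mm behind the printer's origin (-x) and 96 mm above the counter. Fixed; its axes turn with the cover and equal the printer's when shut
- cover_tab (a point): middle of the green pull tab standing on the cover: a block 28 (along x) x 14 (along y, the width to pinch) x 32 mm tall. The point lies on the middle line, 140 mm from the hinge line along the cover and 30 mm above it when shut; 20 mm above the cover's top, 12 mm below the tab's top. Moves and turns with the cover
- roll: new roll of white receipt paper standing on end, 50 mm across, 57 mm tall, with an open core hole 18 mm across right through; about 110 g. Origin: centre of its lower end, z up along the hole
- stand: roll stand, fixed to the counter: blue disc 72 mm across and 10 mm thick with a steel spindle 10 mm across upright in its middle, tapering to a point from 39 to 47 mm above the counter. Origin: centre of its underside, on the counter. A roll that is fully down stands on the disc, its origin 10 mm above the stand's
- calculator: white desk calculator 110 x 150 x 25 mm with black keys, bystander. Origin: centre of its underside
- pad_a: green-edged order pad 85 x 130 x 30 mm, bystander beyond the printer. Origin: centre of its underside
- pad_b: green-edged order pad 85 x 130 x 30 mm, bystander near the robot. Origin: centre of its underside
- stapler: red and dark steel stapler 140 x 36 x 50 mm, bystander. Origin: centre of its underside
- pills: white jar with orange cap, 60 mm across, 110 mm tall, bystander. Origin: centre of its underside
- pencup: empty yellow cup, 80 mm across, 100 mm tall, bystander. Origin: centre of its underside
Mind the look-alikes: they are no part of the job. There is more than one size of the printer; the one meant has the size given above.

How it is judged:
By the outcome, as a careful person would: the job done as asked, in the order asked, and still so for the second after the job is handed in, while the arm keeps its last pose, push and grip.
It also fails if it takes over 64 s, if anything falls off the work surface, if the arm or the gripper's body presses on something with over 40 N, if the wrist force passes 120 N, or if a joint passes its speed limit or range.

## Robot

A 6-joint arm with a two-finger parallel gripper is mounted at the origin on the work surface. World frame = base frame: x ahead of the robot, y to its left, z up, the work surface at z = 0. Lengths are in m, angles in degrees, forces in N, time in s.
With the tool pointing down it reaches from about 0.425 to 0.95 m from the base axis. Payload 14.7 kg.
Tool frame: the origin (TCP) lies at the very end of the fingers, on their centre line; the grasp point (between the pads) lies hold_point_z behind it (hold_point_z is the distance from the TCP to the grasp point, in m); z points along the fingers, y is the line along which they close (so a half turn about z gives the same grasp; the last joint's range is limited). The gripper opens to 85 mm and grips with 20 to 120 N. Pads are 22 mm wide; open, the fingers measure 114 mm over their backs; the gripper's body (76 mm by 85 mm) begins 54 mm behind the grasp point. The pads swing forward as they close: fully open they stand 13 mm farther back than shut.
Start: joints at [-73.488, 27.513, 91.461, -0, 61.026, -2.67], TCP at [0.214, -0.614, 0.231] pointing down, gripper open.
Joint ranges: [-157.49, 157.49], [-46.99, 117.5], [13.45, 153.17], [-89.5, 269.5], [5.16, 153.95], [-167.48, 167.48]. Speed limits (degrees/s): [108.29, 108.29, 136.94, 172.46, 172.46, 172.46].

## Interface

Orientations are given as a 3x3 rotation matrix whose columns are the frame's x, y, z axes.
In Python, from workcell import read_state, camera, get_calibration, hand_in, find_in, landmark_of, hold_point_z gives the robot as it stands. The module is installed in compiled form; this text tells all that it offers.
- The arm moves only by the tool apply_moves, never from a script. Its argument "commands" is text: rows parted by semicolons, each of 5 numbers parted by spaces: the shift along the world's x, y, z in units of 25 mm (1.0 is 25 mm), then the turn about the world's z in rad, then the closure, from -1 (fully open) to 1 (shut). A call has 1 to 20 rows; each row shifts and turns the commanded pose from where the row before left it; what a row does not reach is not made up. A row lasts 1/12 s, in which the tool goes at most 41.7 mm and 7.16 degrees, less where a joint would pass 70% of its speed; a pose out of reach is approached as far as the arm can. A call is refused whole if a number of a shift passes 1 or a number of a turn 0.125, either way. A call with a gripper value outside its range is refused whole. The fingers move at their own pace and stop on an object; "force" is the grip in N (left out, the last holds). Time passes only in rows, so rows that do not move let the fingers close. It gives the time, the measured TCP pose, the force, the opening and the grip force at its end, in the units of the state.
- read_state(): the state, without advancing time (a new reading comes with each control period).
- camera(name): name is "side" or "top"; returns (picture, depth): 384x512x3 uint8, red, green, blue; 384x512 float32, m along the optical axis (not along the pixel's ray), 0 where there is no reading.
- get_calibration(name): a dict with "vertical_fov" (degrees; the focal length in pixels is half the picture's height over the tangent of half this angle, whatever the lens; pixels are square), "cx", "cy" (the principal point, pixels), "extrinsics" (4x4, takes a point from camera to world coordinates). Camera axes: x right, y up, looking along -z (the intrinsics and any distortion apply to the point x, -y, -z); pixel columns grow to the right and rows downward; lengths in m; the calibration is good to about 2 mm. A picture is of the moment at which its call begins. get_calibration takes no time and is no camera call.
- hand_in(): hands the job in; it is judged then, once.
Trained networks look in the newest picture that a camera, given by its name, has taken for a name from the list of things; names that differ only in an ending like _2 or _b are one class to them, and where a whole thing is asked for, a point or a joint stands for the part that bears it (a point fixed in the world has none). Each returns a list of dicts, best first, with "score" (0 to 1); they miss things now and then, are a little off and sometimes report something else, mostly with a low value. They report only what shows in the picture. A call takes as long as a camera call. They do not tell look-alikes from the thing itself.
- find_in(camera, name): "point" ([row, column] in pixels, amid what is visible of it).
- landmark_of(camera, name): "point" ([row, column] in pixels: a listed point, or the origin of a listed thing).
The state is a dict: "time_s": time; "qpos": joint angles; "joint_velocities": joint speeds; "effort": joint torques, N m; "tcp_pos": TCP position; "ee_rot": TCP orientation; "wrist_force": force on the tool from outside, world axes, zero at the start; "moment": the same for the moment, N m; "width": opening from 0.0 (shut) to 1.0 (fully open); "gripper_force": force on a finger pad.
Only numpy, scipy, OpenCV 4.12 (cv2) and the standard library are available. Lean on these libraries where they do the work, as an engineer would, in place of code of your own. Each camera call takes 0.05 s, during which the arm holds its last target. There are 200 camera calls.

## Working session

There is one attempt and no reset: what is moved stays moved. The work goes in short steps, Python scripts to look and compute and a tool call to move; the robot and the scene stay as the last step left them, time stands still between calls to the robot, and variables do not carry over. Pictures are saved under pics/ and viewed, at most 10 in all, crops included, and the job is handed in when it is done.

Besides the shell and the picture viewer there is one more tool, called after "Emit:" in YAML: its name, and indented under it one key for each argument. apply_moves: Moves the arm, as the interface text tells. Its arguments: {"type":"object","properties":{"commands":{"type":"string"},"force":{"type":"number"}},"required":["commands"]}

```bash
mkdir -p pics; cat > h.py <<'E'
import numpy as np, cv2
from workcell import *
def ray(cam,rc):
    c=get_calibration(cam);f=192/np.tan(np.radians(c["vertical_fov"])/2);T=np.array(c["extrinsics"])
    d=np.array([(rc[1]-c["cx"])/f,-(rc[0]-c["cy"])/f,-1]);return T,d
def at_z(cam,rc,z):
    T,d=ray(cam,rc);w=T[:3,:3]@d;o=T[:3,3];return o+w*(z-o[2])/w[2]
def at_d(cam,rc,depth):
    T,d=ray(cam,rc);r,c=int(round(rc[0])),int(round(rc[1]));return T[:3,:3]@(d*depth[r,c])+T[:3,3]
def cloud(cam,depth):
    c=get_calibration(cam);f=192/np.tan(np.radians(c["vertical_fov"])/2);T=np.array(c["extrinsics"])
    R,C=np.mgrid[:384,:512];d=np.stack([(C-c["cx"])/f,-(R-c["cy"])/f,-np.ones_like(R,float)],-1)*depth[...,None]
    return d@T[:3,:3].T+T[:3,3]
E
python3 - <<'E'
from h import *
print(hold_point_z)
ims=[]
for cam in("top","side"):
    c=get_calibration(cam);print(cam,{k:(np.round(v,4).tolist() if k=="extrinsics" else v) for k,v in c.items()})
    im,d=camera(cam);np.save(f"d_{cam}.npy",d);np.save(f"i_{cam}.npy",im)
    cv2.imwrite(f"pics/{cam}0.png",cv2.resize(im[:,:,::-1],None,fx=1.5,fy=1.5,interpolation=cv2.INTER_CUBIC))
    for n in("printer","cover","cover_tab","cover_hinge","roll","stand"):
        for k,fn in(("find",find_in),("lm",landmark_of)):
            try:r=fn(cam,n)
            except Exception as e:print(n,k,e);continue
            print(cam,n,k,[(np.round(x["point"],1).tolist(),round(x["score"],2),np.round(at_d(cam,x["point"],d),3).tolist()) for x in r[:4]])
E
```

```text
0.0187
top {'vertical_fov': 51.980050502531526, 'cx': 253.50148738066568, 'cy': 200.95547097966798, 'extrinsics': [[0.0113, 0.998, -0.0625, 0.4811], [-0.9997, 0.0126, 0.0205, 0.0256], [0.0212, 0.0623, 0.9978, 1.2519], [0.0, 0.0, 0.0, 1.0]]}
top printer find [([184.9, 259.7], 0.91, [0.6, -0.015, 0.109]), ([271.7, 270.8], 0.7, [0.346, -0.052, 0.081])]
top printer lm [([195.2, 262.9], 0.85, [0.57, -0.025, 0.101]), ([275.4, 270.8], 0.76, [0.335, -0.052, 0.082])]
top cover find [([188.1, 259.4], 0.96, [0.591, -0.015, 0.105]), ([271.7, 270.0], 0.84, [0.346, -0.049, 0.083])]
cover lm it knows: calculator, cover_hinge, cover_tab, pad, pencup, pills, printer, roll, stand, stapler
top cover_tab find [([270.7, 270.5], 0.75, [0.349, -0.051, 0.082]), ([184.5, 257.2], 0.63, [0.601, -0.008, 0.107])]
top cover_tab lm [([257.5, 258.8], 0.65, [0.389, -0.015, 0.104]), ([168.4, 249.7], 0.57, [0.647, 0.014, 0.116])]
top cover_hinge find [([271.6, 269.1], 0.6, [0.347, -0.047, 0.085]), ([186.7, 261.5], 0.58, [0.595, -0.021, 0.108])]
top cover_hinge lm [([213.8, 267.7], 0.91, [0.516, -0.04, 0.102]), ([287.3
[... 1249 characters left out ...]
0.81, [0.392, -0.015, 0.091]), ([173.3, 217.0], 0.74, [0.451, 1.023, 1.106])]
side cover_hinge find [([184.7, 315.0], 0.9, [0.351, -0.047, 0.08]), ([181.3, 240.7], 0.61, [0.588, -0.004, 0.105])]
side cover_hinge lm [([177.9, 330.6], 0.72, [0.3, -0.088, 0.078]), ([179.1, 262.8], 0.57, [0.519, -0.02, 0.108])]
side roll find [([143.2, 253.0], 0.67, [0.581, -0.291, 0.03])]
side roll lm [([145.5, 252.0], 0.75, [0.584, -0.292, 0.018]), ([176.0, 221.4], 0.61, [0.647, 0.012, 0.136]), ([260.9, 305.8], 0.31, [0.365, 0.211, 0.014])]
side stand find [([272.5, 230.9], 0.81, [0.577, 0.283, 0.019])]
side stand lm [([273.5, 231.3], 0.69, [0.576, 0.282, 0.012]), ([200.4, 242.6], 0.45, [0.575, 0.047, 0.072])]
```

View pics/top0.png

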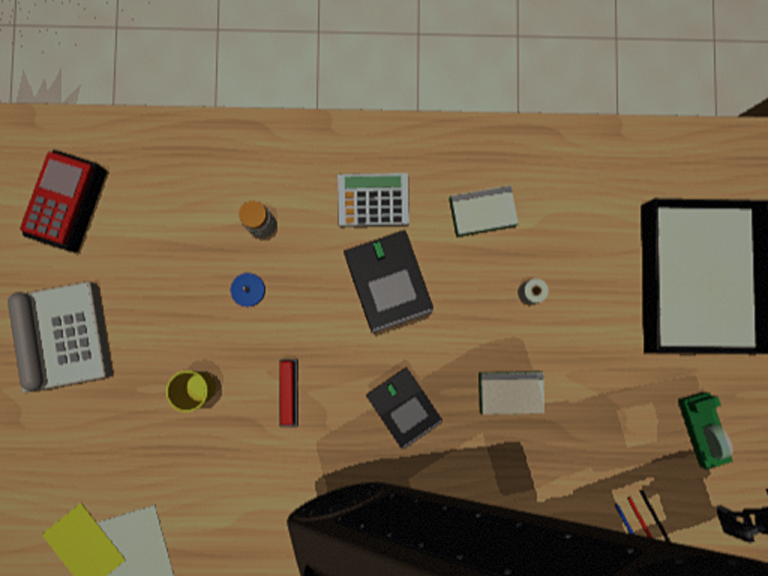

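View pics/side0.png

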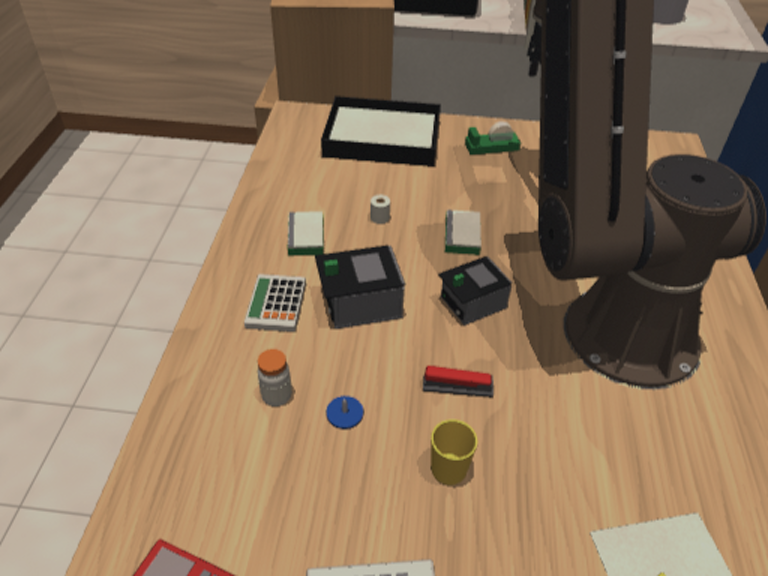

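```bash
python3 - <<'E'
from h import *
d=np.load("d_top.npy");im=np.load("i_top.npy");P=cloud("top",d);ok=d>0
def reg(name,r0,r1,c0,c1,zlo,zhi):
    m=np.zeros_like(ok);m[r0:r1,c0:c1]=1;m&=ok&(P[...,2]>zlo)&(P[...,2]<zhi)
    p=P[m];rect=cv2.minAreaRect(p[:,:2].astype(np.float32)*1000);cir=cv2.minEnclosingCircle(p[:,:2].astype(np.float32)*1000)
    print(name,len(p),"mean",p.mean(0).round(4),"z",np.percentile(p[:,2],[5,50,95]).round(4),"rect",np.round(cv2.boxPoints(rect),0).tolist(),[np.round(x,1) for x in rect],"circ",np.round(cir[0],1),round(cir[1],1))
reg("roll",160,220,325,385,0.045,0.07)
reg("stand",160,225,130,200,0.006,0.02)
reg("spindle",160,225,140,190,0.025,0.06)
reg("cover",140,235,205,310,0.098,0.112)
reg("tab",140,235,205,310,0.125,0.15)
reg("small cover",240,310,225,315,0.07,0.1)
for nm,(i,dd,cam) in {"top":(im,d,"top"),"side":(np.load("i_side.npy"),np.load("d_side.npy"),"side")}.items():
    hsv=cv2.cvtColor(i,cv2.COLOR_RGB2HSV);g=cv2.inRange(hsv,(40,80,40),(85,255,255))
    n,l,s,c=cv2.connectedComponentsWithStats(g);Q=cloud(cam,dd)
    for k in range(1,n):
        if s[k,4]>25:
            q=Q[(l==k)&(dd>0)];print(nm,s[k],c[k].round(1),np.median(q,0).round(3),q[:,2].max().round(3))
E
```

```text
roll 198 mean [ 0.5844 -0.3147  0.057 ] z [0.05   0.0576 0.0612] rect [[554.0, -301.0], [571.0, -346.0], [615.0, -329.0], [599.0, -285.0]] [array([ 584.8, -315.2]), array([47.4, 47.8]), np.float64(20.4)] circ [ 584.6 -315.4] 25.0
stand 439 mean [0.5829 0.2817 0.0099] z [0.0063 0.0097 0.0145] rect [[483.0, 176.0], [683.0, 171.0], [689.0, 385.0], [489.0, 391.0]] [array([585.8, 280.7]), array([214.3, 200. ]), np.float64(88.4)] circ [589.  286.6] 131.6
spindle 12 mean [0.5826 0.2801 0.0408] z [0.0347 0.0418 0.0457] rect [[577.0, 278.0], [585.0, 274.0], [589.0, 283.0], [581.0, 286.0]] [array([583.1, 280.3]), array([9.2, 8.3]), np.float64(63.6)] circ [582.5 280.5] 5.2
cover 2505 mean [ 0.5939 -0.0133  0.1065] z [0.1025 0.1066 0.1103] rect [[493.0, 18.0], [537.0, -104.0], [699.0, -45.0], [655.0, 78.0]] [array([596. , -13.1]), array([172.7, 130.1]), np.float64(20.0)] circ [596.5 -12.8] 103.8
tab 52 mean [0.6511 0.0078 0.1375] z [0.1316 0.1383 0.1413] rect [[636.0, 10.0], [640.0, -3.0], [667.0, 6.0], [663.0, 19.0]] [array([651.5,   7.8]), array([28.2, 13.3]), np.float64(18.6)] circ [651.2   8
[... 222 characters left out ...]
[348.5 -47.1] 78.8
top [230 118  37   7 233] [247.7 120.9] [0.812 0.024 0.024] 0.03
top [249 161   7  11  55] [252.2 165.9] [0.651 0.008 0.138] 0.143
top [258 256   7   8  35] [260.8 259.5] [ 0.383 -0.022  0.104] 0.11
top [456 262  32  51 596] [470.  283.7] [ 0.32  -0.671  0.032] 0.068
side [310  85  37  18 384] [325.6  95.4] [ 0.318 -0.657  0.028] 0.065
side [192 165  24   5  95] [203.3 167.4] [ 0.743 -0.15   0.013] 0.028
side [297 164  23   6  93] [307.9 166.3] [ 0.371 -0.208  0.014] 0.027
side [216 173  10  11 100] [220.4 177.8] [0.651 0.013 0.126] 0.141
side [302 182   8  10  58] [305.1 186.2] [ 0.383 -0.017  0.094] 0.108
side [166 186  13  25 158] [172.1 198.2] [0.813 0.022 0.023] 0.028
```

The top view has the roll at (536,291), the blue stand at (247,290), and the larger printer at (390,283) with its tab at (378,250). Those are picture pixels at 1.5x. The smaller printer at (403,407) is the look-alike. The measured sizes match: roll radius 25 mm, cover 172x130 mm, tab 28x13 mm.

```bash
python3 - <<'E'
from h import *
s=read_state();print(s["tcp_pos"],np.round(s["ee_rot"],3).tolist(),s["width"],s["wrist_force"])
im=np.load("i_top.npy");hsv=cv2.cvtColor(im,cv2.COLOR_RGB2HSV)
m=cv2.inRange(hsv,(100,120,40),(130,255,255));n,l,st,c=cv2.connectedComponentsWithStats(m)
for k in range(1,n):
    if st[k,4]>100:
        pts=cv2.findContours((l==k).astype(np.uint8),0,1)[0][0].reshape(-1,2)
        w=np.array([at_z("top",(p[1],p[0]),.01)[:2] for p in pts]).astype(np.float32)*1000
        print(st[k],cv2.minEnclosingCircle(w),cv2.fitEllipse(w))
E
```

```text
[ 0.2135911  -0.61390725  0.23132124] [[0.944, 0.329, -0.0], [0.329, -0.944, -0.0], [-0.0, 0.0, -1.0]] 1.0004714920707267 [-0.09401032 -1.10772787  0.53964782]
[154 183  22  21 363] ((581.588623046875, 280.3069152832031), 34.43220901489258) ((580.9114990234375, 280.2018127441406), (64.93248748779297, 67.16297149658203), 12.029840469360352)
```

Emit:
apply_moves:
  commands: "0.99 0.8 0 0 -1;0.99 0.8 0 0 -1;0.99 0.8 0 0 -1;0.99 0.8 0 0 -1;0.99 0.8 0 0 -1;0.99 0.8 0 0 -1;0.99 0.8 0 0 -1;0.99 0.8 0 0 -1;0.99 0.8 0 0 -1;0.99 0.8 0 0 -1;0.99 0.8 0 0 -1;0.99 0.8 0 0 -1;0.99 0.8 0 0 -1;0.99 0.8 0 0 -1;0.98 0.75 0 0 -1;0 0 -1 0 -1;0 0 -1 0 -1;0 0 -1 0 -1;0 0 0 0 -1;0 0 0 0 -1"
  force: 30

```text
time_s: 2.87
tcp_pos: [0.584, -0.3148, 0.1556]
ee_rot: [[0.944, 0.329, -0.002], [0.329, -0.944, 0.001], [-0.002, -0.002, -1.0]]
wrist_force: [0.1, 1.0, -0.1]
width: 0.999
gripper_force: 0.0
```

Emit:
apply_moves:
  commands: "0 0 -0.8 0 -1;0 0 -0.8 0 -1;0 0 -0.8 0 -1;0 0 -0.8 0 -1;0 0 -0.8 0 -1;0 0 -0.8 0 -1;0 0 -0.5 0 -1;0 0 -0.2 0 -1;0 0 0 0 -1;0 0 0 0 0.5;0 0 0 0 0.5;0 0 0 0 0.5;0 0 0 0 0.5;0 0 0 0 0.5;0 0 0 0 0.5;0 0 0 0 0.5;0 0 0 0 0.5;0 0 0 0 0.5"
  force: 30

```text
time_s: 4.37
tcp_pos: [0.5853, -0.3156, 0.0203]
ee_rot: [[0.944, 0.329, 0.002], [0.329, -0.944, -0.001], [0.001, 0.001, -1.0]]
wrist_force: [-2.7, 0.6, 8.3]
width: 0.589
gripper_force: 29.8
```

```bash
python3 - <<'E'
from h import *
s=read_state();print(s["tcp_pos"],s["width"],s["gripper_force"],s["wrist_force"])
im,d=camera("side");cv2.imwrite("pics/side1.png",cv2.resize(im[60:200,160:340,::-1],None,fx=4,fy=4,interpolation=cv2.INTER_CUBIC))
E
```

```text
[ 0.58532375 -0.31557348  0.0202888 ] 0.5885963424166651 29.770239433273673 [-2.7182409   0.59328722  8.32254816]
```

View pics/side1.png

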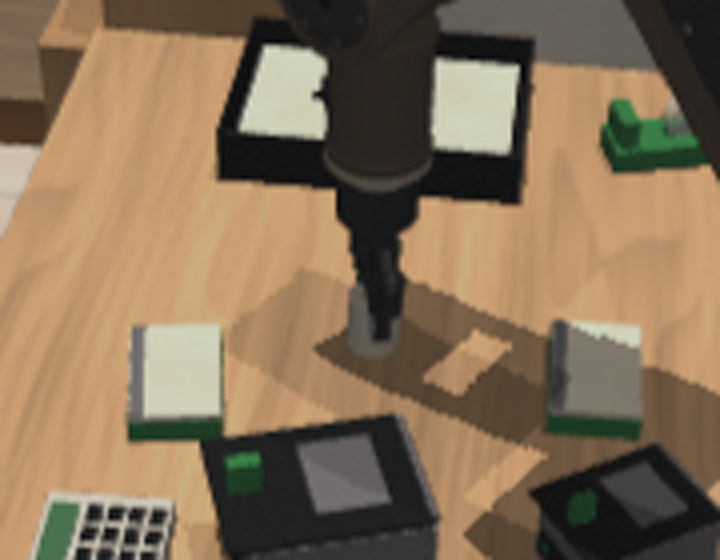

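The roll is gripped: 0.589 x 85 = 50 mm, and it is centred between the fingers at crop pixel (375,320). Next I lift it and carry it over the printer.

Emit:
apply_moves:
  commands: "0 0 0.4 0 0.5;0 0 0.8 0 0.5;0 0 1 0 0.5;0 0 1 0 0.5;0 0 1 0 0.5;0 0 1 0 0.5;0 0 1 0 0.5;0 0 1 0 0.5;0 0 0.8 0 0.5;0 0.4 0 0 0.5;0 0.8 0 0 0.5;0 1 0 0 0.5;0 1 0 0 0.5;0 1 0 0 0.5;0 1 0 0 0.5;0 1 0 0 0.5;0 1 0 0 0.5;0 1 0 0 0.5;0 1 0 0 0.5;0 1 0 0 0.5"
  force: 35

```text
time_s: 6.08
tcp_pos: [0.584, -0.0586, 0.219]
ee_rot: [[0.944, 0.329, -0.0], [0.329, -0.944, 0.0], [-0.0, -0.0, -1.0]]
wrist_force: [-0.4, -0.1, -0.4]
width: 0.584
gripper_force: 36.7
```

Emit:
apply_moves:
  commands: "0 1 0 0 0.5;0 1 0 0 0.5;0 1 0 0 0.5;0 1 0 0 0.5;0 1 0 0 0.5;0 1 0 0 0.5;0 1 0 0 0.5;0 1 0 0 0.5;0 1 0 0 0.5;0 1 0 0 0.5;0 1 0 0 0.5;0 1 0 0 0.5;0 0.8 0 0 0.5;0 0.4 0 0 0.5;0 0 0 0 0.5;0 0 0 0 0.5"

```text
time_s: 7.42
tcp_pos: [0.5841, 0.2699, 0.2188]
ee_rot: [[0.944, 0.33, -0.0], [0.33, -0.944, -0.0], [-0.0, 0.0, -1.0]]
wrist_force: [0.1, -0.3, -1.1]
width: 0.586
gripper_force: 36.7
```

Emit:
apply_moves:
  commands: "-0.06 0.41 -0.4 0 0.5;0 0 -0.8 0 0.5;0 0 -1 0 0.5;0 0 -1 0 0.5;0 0 -0.9 0 0.5;0 0 -0.7 0 0.5;0 0 -0.5 0 0.5;0 0 0 0 0.5;0 0 0 0 0.5;0 0 0 0 0.5"

```text
time_s: 8.25
tcp_pos: [0.5837, 0.2802, 0.0873]
ee_rot: [[0.945, 0.328, 0.001], [0.328, -0.945, 0.001], [0.001, -0.0, -1.0]]
wrist_force: [-0.3, -0.5, -1.0]
width: 0.584
gripper_force: 36.8
```

```bash
python3 - <<'E'
from h import *
s=read_state();print(s["tcp_pos"],s["width"],s["gripper_force"],s["wrist_force"])
im,d=camera("side");np.save("d2.npy",d);np.save("i2.npy",im)
print([(x["point"],x["score"],at_d("side",x["point"],d)) for x in landmark_of("side","roll")+landmark_of("side","stand")])
cv2.imwrite("pics/side2.png",cv2.resize(im[205:305,165:295,::-1],None,fx=6,fy=6,interpolation=cv2.INTER_CUBIC))
E
```

```text
[0.58374515 0.28016075 0.08728228] 0.5836391493064755 36.7652221955359 [-0.32406437 -0.48885604 -1.03552672]
[([262.2, 229.6], 0.43, array([0.57112844, 0.33590788, 0.14154803])), ([272.9, 229.7], 0.57, array([0.58016261, 0.28712414, 0.02168562]))]
```

View pics/side2.png

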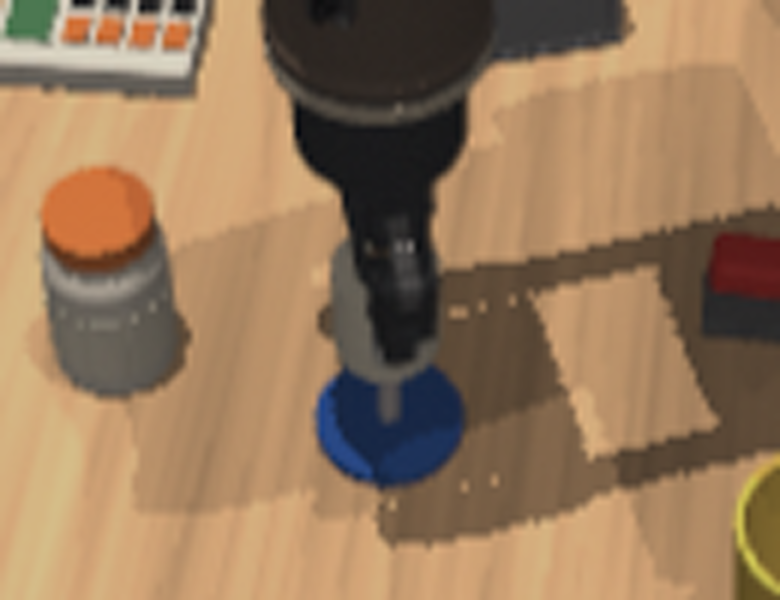

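The roll's lower end is at crop x≈386 and the spindle at x≈390, so it needs 1.5 to 2 mm more toward -x. I correct that while descending slowly.

Emit:
apply_moves:
  commands: "-0.06 0 -0.1 0 0.5;0 0 -0.3 0 0.5;0 0 -0.3 0 0.5;0 0 -0.3 0 0.5;0 0 -0.3 0 0.5;0 0 0 0 0.5"

```text
time_s: 8.9
tcp_pos: [0.5805, 0.2797, 0.0516]
ee_rot: [[0.944, 0.329, -0.003], [0.329, -0.944, -0.001], [-0.003, 0.0, -1.0]]
wrist_force: [0.3, -0.3, -2.2]
width: 0.588
gripper_force: 36.7
```

Emit:
apply_moves:
  commands: "0.04 0 -0.2 0 0.5;0 0 -0.2 0 0.5;0 0 -0.2 0 0.5;0 0 -0.15 0 0.5;0 0 -0.1 0 0.5;0 0 0 0 0.5;0 0 0 0 0.5"

```text
time_s: 9.48
tcp_pos: [0.5826, 0.2801, 0.0325]
ee_rot: [[0.944, 0.329, -0.0], [0.329, -0.944, -0.0], [-0.0, -0.0, -1.0]]
wrist_force: [-0.2, -0.4, -2.3]
width: 0.586
gripper_force: 36.8
```

Emit:
apply_moves:
  commands: "0 0 -0.05 0 0.5;0 0 -0.05 0 0.5;0 0 -0.05 0 0.5;0 0 0 0 0.5;0 0 0 0 0.5"

```text
time_s: 9.9
tcp_pos: [0.5829, 0.2803, 0.0303]
ee_rot: [[0.944, 0.329, 0.001], [0.329, -0.944, 0.0], [0.001, -0.0, -1.0]]
wrist_force: [-6.2, -2.4, 20.8]
width: 0.584
gripper_force: 38.4
```

Emit:
apply_moves:
  commands: "0 0 0 0 -1;0 0 0 0 -1;0 0 0 0 -1;0 0 0 0 -1;0 0 0 0 -1;0 0 0.3 0 -1;0 0 0.6 0 -1;0 0 1 0 -1;0 0 1 0 -1;0 0 1 0 -1;0 0 1 0 -1;0 0 1 0 -1;0 0 1 0 -1;0 0 1 0 -1;0 0 0.5 0 -1;0 0 0 0 -1"

```text
time_s: 11.23
tcp_pos: [0.584, 0.2807, 0.2428]
ee_rot: [[0.944, 0.329, 0.005], [0.329, -0.944, 0.002], [0.005, -0.0, -1.0]]
wrist_force: [0.3, -0.9, 0.5]
width: 1.001
gripper_force: 0.0
```

```bash
python3 - <<'E'
from h import *
s=read_state();print(s["tcp_pos"],s["width"],s["gripper_force"],s["wrist_force"])
im,d=camera("side");P=cloud("side",d)
m=np.zeros(d.shape,bool);m[235:300,200:260]=1
q=P[m&(d>0)&(np.hypot(P[...,0]-.582,P[...,1]-.281)<.035)&(P[...,2]>.05)&(P[...,2]<.12)];print(len(q),q.mean(0),np.percentile(q[:,2],[5,50,95]),q.min(0),q.max(0))
cv2.imwrite("pics/side3.png",cv2.resize(im[205:305,165:295,::-1],None,fx=6,fy=6,interpolation=cv2.INTER_CUBIC))
E
```

```text
[0.58399485 0.28072041 0.24279972] 1.0007591982706332 0.0 [ 0.25958843 -0.89176283  0.51227564]
247 [0.58066654 0.28487841 0.06413363] [0.05309009 0.06560643 0.06932841] [0.55642347 0.25664496 0.05044101] [0.605526   0.30679638 0.07079599]
```

View pics/side3.png

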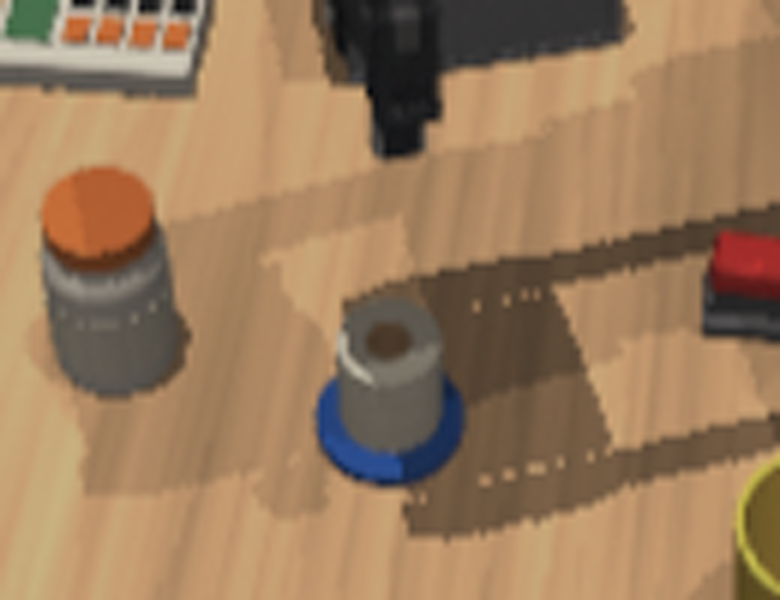

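The roll is seated on the disc: its upper end measures 67 mm, and it shows upright at crop (390,380). Next is the tab.

Emit:
apply_moves:
  commands: "0.1 -0.4 0 0 -1;0.2 -0.8 0 0 -1;0.25 -1 0 0 -1;0.25 -1 0 0 -1;0.25 -1 0 0 -1;0.25 -1 0 0 -1;0.25 -1 0 0 -1;0.25 -1 0 0 -1;0.25 -1 0 0 -1;0.25 -1 0 0 -1;0.2 -0.9 0 0 -1;0.2 -0.8 0 0 -1;0 0 -0.5 0 -1;0 0 -1 0 -1;0 0 -1 0 -1;0 0 -0.5 0 -1;0 0 0 0 -1;0 0 0 0 -1"

```text
time_s: 12.78
tcp_pos: [0.6494, 0.0076, 0.163]
ee_rot: [[0.944, 0.329, -0.002], [0.329, -0.944, 0.0], [-0.002, -0.001, -1.0]]
wrist_force: [0.0, 0.8, 0.5]
width: 1.004
gripper_force: 0.0
```

```bash
python3 - <<'E'
from h import *
s=read_state();print(s["tcp_pos"],s["width"],s["wrist_force"])
im,d=camera("side");P=cloud("side",d)
hsv=cv2.cvtColor(im,cv2.COLOR_RGB2HSV);g=cv2.inRange(hsv,(40,80,30),(85,255,255));g[:,:200]=0;g[:,245:]=0;g[:165]=0;g[195:]=0
q=P[(g>0)&(d>0)];print(len(q),q.mean(0),q.min(0),q.max(0))
cv2.imwrite("pics/side4.png",cv2.resize(im[120:220,165:295,::-1],None,fx=6,fy=6,interpolation=cv2.INTER_CUBIC))
E
```

```text
[0.64944479 0.00759018 0.16302139] 1.003514334508187 [0.04775559 0.80385274 0.48497278]
142 [ 0.68582082 -0.06061782  0.07419996] [ 0.63084084 -0.16237114 -0.00085658] [0.75618774 0.05421467 0.17712263]
```

View pics/side4.png

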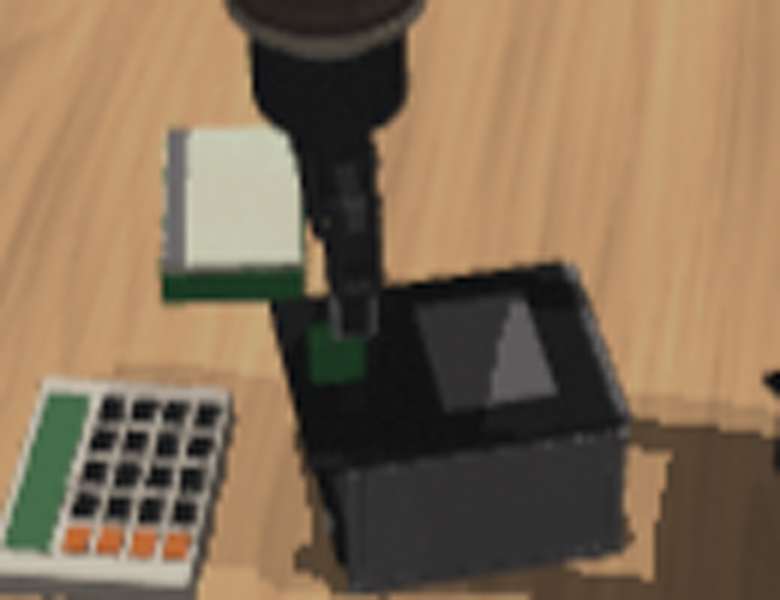

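The near finger at crop (355,310) lines up with the tab at (337,352), allowing for its 42 mm opening offset. I descend and pinch.

Emit:
apply_moves:
  commands: "0.07 0 -0.4 0 -1;0 0 -0.5 0 -1;0 0 -0.5 0 -1;0 0 -0.4 0 -1;0 0 -0.2 0 -1;0 0 0 0 -1;0 0 0 0 -1;0 0 0 0 1;0 0 0 0 1;0 0 0 0 1;0 0 0 0 1;0 0 0 0 1;0 0 0 0 1;0 0 0 0 1;0 0 0 0 1;0 0 0 0 1;0 0 0 0 1;0 0 0 0 1;0 0 0 0 1;0 0 0 0 1"
  force: 25

```text
time_s: 14.5
tcp_pos: [0.6517, 0.0082, 0.1139]
ee_rot: [[0.944, 0.329, -0.0], [0.329, -0.944, 0.001], [0.0, -0.001, -1.0]]
wrist_force: [-1.6, 5.9, 1.6]
width: 0.157
gripper_force: 28.7
```

The tab is pinched at 0.157 x 85 = 13.4 mm. I lift it along the hinge arc, starting with the first 20 degrees.

Emit:
apply_moves:
  commands: "-0.07 -0.025 0.24 0 1;-0.07 -0.025 0.24 0 1;-0.09 -0.03 0.235 0 1;-0.09 -0.03 0.235 0 1;-0.11 -0.04 0.225 0 1;-0.11 -0.04 0.225 0 1;-0.125 -0.045 0.215 0 1;-0.125 -0.045 0.215 0 1;0 0 0 0 1;0 0 0 0 1"
  force: 25

```text
time_s: 15.33
tcp_pos: [0.6314, 0.0009, 0.1599]
ee_rot: [[0.944, 0.329, -0.001], [0.329, -0.944, 0.0], [-0.0, -0.001, -1.0]]
wrist_force: [-0.9, 5.1, -1.2]
width: 0.159
gripper_force: 27.9
```

```bash
cat > ang.py <<'E'
from h import *
s=read_state();print(s["tcp_pos"],s["width"],s["gripper_force"],s["wrist_force"],s["moment"])
psi=np.radians(19.4);R=np.array([[np.cos(psi),np.sin(psi)],[-np.sin(psi),np.cos(psi)]])
h=np.array([.6512,.008])-.140*R[0]
for cam in("side","top"):
    im,d=camera(cam);P=cloud(cam,d);L=(P[...,:2]-h)@R.T
    m=(d>0)&(np.abs(L[...,1])<.060)&(L[...,0]>.01)&(L[...,0]<.16)&(P[...,2]>.1)
    dark=im.max(2)<60
    q=np.stack([L[...,0],P[...,2]-.096],-1)[m]
    sl=np.degrees(np.arctan2(q[:,1]-.010,q[:,0]))
    # RANSAC plane line in (s,z)
    best=(0,)
    for t in np.arange(-2,60,.25):
        a=np.radians(t);n=-np.sin(a)*q[:,0]+np.cos(a)*q[:,1]
        c=(np.abs(n-.010)<.0025).sum()
        if c>best[0]:best=(c,t)
    print(cam,len(q),best)
    np.save(f"q_{cam}.npy",q);cv2.imwrite(f"pics/{cam}_a{s['time_s']:.1f}.png",cv2.resize(im[100:240,165:325,::-1],None,fx=5,fy=5 if 0 else 4.2,interpolation=cv2.INTER_CUBIC))
E
python3 ang.py
```

```text
[0.6314094  0.00086512 0.15988501] 0.15854367898066474 27.857861816883087 [-0.90589397  5.0851917  -1.20515692] [0.74373169 0.17628206 0.31105945]
side 3690 (np.int64(775), np.float64(19.5))
top 5762 (np.int64(852), np.float64(20.0))
```

Both cameras put the cover at about 20 degrees. I continue to 45.

Emit:
apply_moves:
  commands: "-0.145 -0.05 0.2 0 1;-0.145 -0.05 0.2 0 1;-0.16 -0.055 0.185 0 1;-0.16 -0.055 0.185 0 1;-0.175 -0.06 0.17 0 1;-0.175 -0.06 0.17 0 1;-0.19 -0.065 0.155 0 1;-0.19 -0.065 0.155 0 1;-0.2 -0.07 0.135 0 1;-0.2 -0.07 0.135 0 1;0 0 0 0 1;0 0 0 0 1;0 0 0 0 1"
  force: 25

```text
time_s: 16.52
tcp_pos: [0.5888, -0.0145, 0.2019]
ee_rot: [[0.944, 0.329, 0.0], [0.329, -0.944, -0.0], [0.0, 0.0, -1.0]]
wrist_force: [0.8, 3.4, 0.5]
width: 0.154
gripper_force: 27.5
```

```bash
python3 ang.py; ls pics
```

```text
[ 0.5887703  -0.01452789  0.20192324] 0.1539933108133209 27.536756694316864 [0.82796319 3.43595753 0.4657472 ] [ 0.21134896 -0.05958485  0.25863555]
side 3632 (np.int64(510), np.float64(43.75))
top 5308 (np.int64(497), np.float64(44.75))
side0.png
side1.png
side2.png
side3.png
side4.png
side_a15.3.png
side_a16.5.png
top0.png
top_a15.3.png
top_a16.5.png
```

Emit:
apply_moves:
  commands: "-0.03 -0.01 0.02 0 1;0 0 0 0 1;0 0 0 0 1;0 0 0 0 1;0 0 0 0 1;0 0 0 0 1;0 0 0 0 1;0 0 0 0 1;0 0 0 0 1;0 0 0 0 1;0 0 0 0 1;0 0 0 0 1"
  force: 25

```text
time_s: 17.62
tcp_pos: [0.588, -0.0147, 0.2024]
ee_rot: [[0.945, 0.329, 0.0], [0.329, -0.945, -0.0], [0.0, 0.0, -1.0]]
wrist_force: [3.2, -1.2, 1.5]
width: 0.157
gripper_force: 27.6
```

```bash
python3 ang.py; python3 - <<'E'
from h import *
im,_=camera("side");cv2.imwrite("pics/side5.png",cv2.resize(im[120:310,140:360,::-1],None,fx=3.5,fy=3.1,interpolation=cv2.INTER_CUBIC))
E
```

```text
[ 0.58797867 -0.01473901  0.20235584] 0.15744687538437105 27.64256626367569 [ 3.21094619 -1.16294503  1.46852965] [-0.17846291 -0.75137864  0.22753178]
side 3609 (np.int64(521), np.float64(44.0))
top 5273 (np.int64(486), np.float64(44.75))
```

View pics/side5.png

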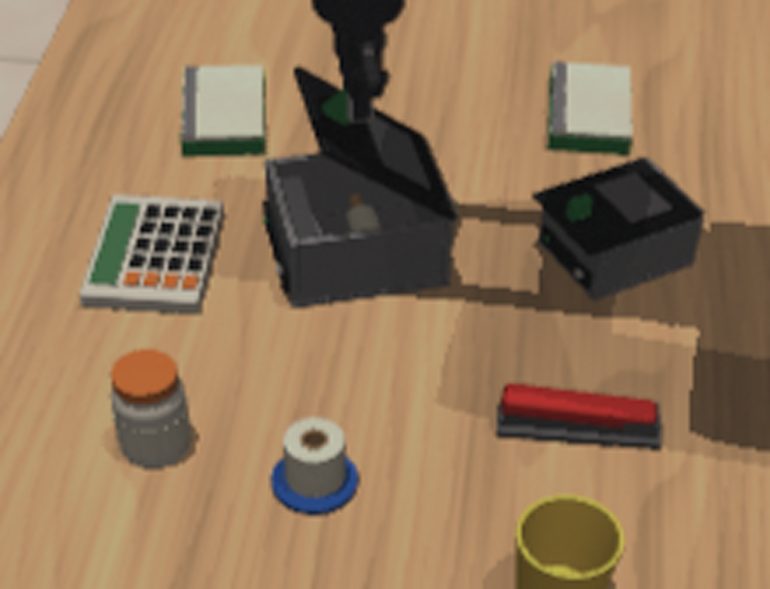

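The cover is held open at about 45 degrees by the tab at crop (340,105). The roll is seated on the stand at (315,460), and the other things are where they were.

```bash
python3 -c "
from workcell import *
print(hand_in())"
```

```text
the job is handed in; nothing more can be done
None
```

The job is handed in: the roll is fully down on the stand's spindle and released, the fingers hold the printer cover open at 44–45° by camera measurement, and nothing else on the counter was moved.

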